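# Scoop grinding pebbles into the mill jar

### The job

Load the steel grinding jar with at least three of the white ceramic pebbles from the grey tub, using the scoop. First draw the scoop out from under the shelf by its pan and set it down flat on the open bench, then take it by its handle to scoop the pebbles and tip them into the jar, and lay it down flat on the bench again, clear of the shelf. Do not touch the pebbles with the gripper, spill none (the rest stay in the tub), and leave the other things on the bench where they are.

Things in the scene. Friction and masses are not known exactly. Their poses are not given: they have to be found in the camera images.
- scoop: dark steel hand scoop, 160 g. Pan: floor 2 thick, from x = -33 to +45 (the nose), 64 wide (y), narrowing to 40 beyond x = +32; back and side walls 2.5 thick, 28 high, the sides full height from x = -33 to +18, then 12 high to +32. Open on top and at the nose. Level black handle behind it. Origin: centre of the pan's underside; z up. At the start only the pan sticks out from under the riser.
- scoop_pan (a point): centre of the space inside the scoop's pan, 6 ahead of the origin (x) and 14 above the underside
- scoop_grip (a point): middle of the scoop's handle (85 behind the origin, 48 up); the handle is 18 wide x 16 high and runs from 35 to 135 behind the origin
- scoop_tail (a point): rear end of the scoop's handle (135 behind the origin, 48 up)
- riser: low light-wood bench shelf, fixed: board 300 (x) x 220 (y), underside at 64, top at 74 above the bench, on two side walls 12 thick at its x ends; front (-y of its own frame) and rear open; slide trays on its rear half up to 112 high. Origin: on the bench under its centre; its front edge is at y = -110.
- tub: grey trough, fixed; outside from x = -110 to +130, 86 wide (y), walls and floor 5 thick, near wall (-x) 20 high, sides 34 (60 beyond x = +40), far wall 50. Inner floor 5 above the bench, flat up to x = +75, then a ramp rising at 34 degrees to the far wall. Origin: on the bench, midway between the sides. Pebbles start on the flat floor beyond x = -8; its -x part is free.
- jar: open round steel grinding jar fixed on a dark steel base plate 140 (x) x 130 (y) x 10. Outside diameter 118 at the rim, inside diameter 110 at the rim and 104 at the bottom, inner floor 15 and rim 85 above the bench. Origin: centre of the base plate's underside.
- jar_mid (a point): on the jar's axis, 45 above the bench (half-way down inside it)
- pebble0: white ceramic grinding pebble, round-ended, 18 dia x 24 long, 22 g; origin at its centre. One of six alike.
- pebble1: white ceramic grinding pebble, round-ended, 18 dia x 24 long, 22 g; origin at its centre. One of six alike.
- pebble2: white ceramic grinding pebble, round-ended, 18 dia x 24 long, 22 g; origin at its centre. One of six alike.
- pebble3: white ceramic grinding pebble, round-ended, 18 dia x 24 long, 22 g; origin at its centre. One of six alike.
- pebble4: white ceramic grinding pebble, round-ended, 18 dia x 24 long, 22 g; origin at its centre. One of six alike.
- pebble5: white ceramic grinding pebble, round-ended, 18 dia x 24 long, 22 g; origin at its centre. One of six alike.
- bottle: loose amber reagent bottle, 60 dia x 140 tall; a bystander, origin at the centre of its underside
- specimen: loose clear specimen jar, 44 dia x 50 tall; a bystander, origin at the centre of its underside
- slidebox: loose grey slide box, 100 x 70 x 32; a bystander, origin at the centre of its underside
- beaker: loose glass beaker, 72 dia x 85 tall; a bystander, origin at the centre of its underside
- pen: loose black marker pen lying on the bench, 11 dia, about 130 long; a bystander, origin at the centre of its underside
There are look-alikes about, which are no part of the job. What is shaped like the scoop but red is not meant.

How it is judged:
By the outcome, as a careful person would: the job done as asked, in the order asked, and still so for the second after the job is handed in, with the robot touching nothing.
It also fails if it takes over 72 s, if anything falls off the work surface, if the arm or the gripper's body presses on something with over 40 N, if the wrist force passes 120 N, or if a joint passes its speed limit or range.

### The arm

A 6-joint arm with a two-finger parallel gripper is mounted at the origin on the work surface. World frame = base frame: x ahead of the robot, y to its left, z up, the work surface at z = 0. Lengths are in m, angles in rad, forces in N, time in s.
With the tool pointing down it reaches from about 0.275 to 0.85 m from the base axis. Payload 19 kg.
Tool frame: the origin (TCP) lies midway between the tips of the shut fingers; the grasp point (between the pads) lies 19 mm behind it (arm.pinch_z is the distance from the TCP to the grasp point, in m); z points along the fingers, y is the line along which they close (so a half turn about z gives the same grasp; the last joint's range is limited). The gripper opens to 85 mm and grips with 20 to 120 N. Pads are 22 mm wide; open, the fingers measure 114 mm over their backs; the gripper's body (76 mm by 85 mm) begins 54 mm behind the grasp point. The pads swing forward as they close: fully open they stand 13 mm farther back than shut.
Start: joints at [-1.296, 0.15, 1.437, -0, 1.554, -0.134], TCP at [0.229, -0.528, 0.231] pointing down, gripper open.
Joint ranges: [-2.8, 2.8], [-0.68, 2.1], [0.12, 2.68], [-1.39, 4.53], [0.16, 2.79], [-2.81, 2.81]. Speed limits (rad/s): [1.89, 1.89, 2.22, 3.01, 3.01, 3.01].

### API

Orientations are given as a unit quaternion [w, x, y, z].
In Python, from plant import arm gives the robot as it stands. The module is installed in compiled form; this text tells all that it offers.
- The arm moves only by the shell command python3 -m jog 'ROWS' [FORCE]. ROWS is a JSON object of lists of equal length, an entry for each row: "xyz": the shift along the tool's x, y, z in mm, a list of three; "spin": the turn about the tool's z in degrees; "claw": the opening, from 0 (shut) to 1 (fully open). A call has 1 to 8 rows; each row shifts and turns the commanded pose from where the row before left it, along the tool's axes as they then stand; what a row does not reach is not made up. A row lasts 1/8 s, in which the tool goes at most 62.5 mm and 10.7 degrees, less where a joint would pass 70% of its speed; a pose out of reach is approached as far as the arm can. A call is refused whole if a number of a shift passes 62.5 or a number of a turn 10.7, either way. A call with a gripper value outside its range is refused whole. The fingers move at their own pace and stop on an object; FORCE is the grip in N (left out, the last holds). Time passes only in rows, so rows that do not move let the fingers close. It gives the time, the measured TCP pose, the force, the opening and the grip force at its end, in the units of the state.
- arm.observe(): the state, without advancing time (a new reading comes with each control period).
- arm.camera(name): name is "side" or "top"; returns the picture (480x640x3 uint8, red, green, blue); there is no depth.
- arm.get_calibration(name): a dict with "K" (3x3 intrinsics, pixels), "origin" and "orientation" of the camera in the world. Camera axes: x right, y up, looking along -z (the intrinsics and any distortion apply to the point x, -y, -z); pixel columns grow to the right and rows downward; lengths in m; the calibration is good to about 2 mm. A picture is of the moment at which its call begins. get_calibration takes no time and is no camera call.
- arm.close_job(): hands the job in; it is judged then, once.
Trained networks look in the newest picture that a camera, given by its name, has taken for a name from the list of things; names that differ only in an ending like _2 or _b are one class to them, and where a whole thing is asked for, a point or a joint stands for the part that bears it (a point fixed in the world has none). Each returns a list of dicts, best first, with "score" (0 to 1); they miss things now and then, are a little off and sometimes report something else, mostly with a low value. They report only what shows in the picture. A call takes as long as a camera call. They do not tell look-alikes from the thing itself.
- arm.recognise(thing, camera): "box" ([left, top, right, bottom] as shares, 0 to 1, of the picture: columns of its width, rows of its height, round what is visible of it).
- arm.place_of(thing, camera): "xy" ([column, row] as shares, 0 to 1, of the picture: columns of its width, rows of its height: a listed point, or the origin of a listed thing).
The state is a dict: "t": time; "joint_positions": joint angles; "dq": joint speeds; "joint_torque": joint torques, N m; "tcp_pos": TCP position; "tcp_rot": TCP orientation; "force": force on the tool from outside, world axes, zero at the start; "wrist_torque": the same for the moment, N m; "grip_width": finger opening in m; "gripper_force": force on a finger pad.
Only numpy, scipy, OpenCV 4.12 (cv2) and the standard library are available. Lean on these libraries where they do the work, as an engineer would, in place of code of your own. Each camera call takes 0.05 s, during which the arm holds its last target. There are 200 camera calls.

## Working session

There is one attempt and no reset: what is moved stays moved. The work goes in short steps, Python scripts to look and compute and a shell command to move; the robot and the scene stay as the last step left them, time stands still between calls to the robot, and variables do not carry over. Pictures are saved under pics/ and viewed, at most 10 in all, crops included, and the job is handed in when it is done.

```bash
mkdir -p pics; cat > h.py <<'E'
import numpy as np, cv2
from plant import arm
from scipy.spatial.transform import Rotation as R
def rot(q): return R.from_quat([q[1],q[2],q[3],q[0]])
def ray(cam,share):
    c=arm.get_calibration(cam);K=np.array(c['K'])
    u,v=share[0]*640,share[1]*480
    d=c.get('distortion')
    p=np.linalg.inv(K)@[u,v,1]
    o=rot(c['orientation'])
    return np.array(c['origin']),o.apply([p[0],-p[1],-p[2]])
def onz(cam,share,z):
    o,d=ray(cam,share); return o+d*(z-o[2])/d[2]
def pix(cam,P):
    c=arm.get_calibration(cam);K=np.array(c['K'])
    q=rot(c['orientation']).inv().apply(np.array(P)-c['origin']); q=K@[q[0],-q[1],-q[2]]
    return q[:2]/q[2]
def save(cam,name):
    im=arm.camera(cam); cv2.imwrite('pics/'+name+'.png',im[:,:,::-1]); return im
E
python3 - <<'E'
from h import *
save('top','t0');save('side','s0')
for c in('top','side'): print(arm.get_calibration(c))
Z=dict(scoop=0,scoop_pan=.014,riser=0,tub=0,jar=0,jar_mid=.045,bottle=0,specimen=0,slidebox=0,beaker=0,pen=0,pebble0=.014)
for n,z in Z.items():
  for c in('top','side'):
    for r in arm.place_of(n,c)[:6]: print(n,c,round(r['score'],2),(np.array(r['xy'])*[640,480]).round(),onz(c,r['xy'],z).round(3))
E
```

```text
{'K': array([[491.02810503,   0.        , 313.93904347],
       [  0.        , 491.02810503, 234.55905534],
       [  0.        ,   0.        ,   1.        ]]), 'origin': array([ 0.29888335, -0.00308421,  1.43125305]), 'orientation': array([-0.69998697, -0.06190129,  0.05792484,  0.7091059 ])}
{'K': array([[464.01718271,   0.        , 325.2927037 ],
       [  0.        , 464.01718271, 237.20172263],
       [  0.        ,   0.        ,   1.        ]]), 'origin': array([ 0.46974071, -0.8533116 ,  0.65505657]), 'orientation': array([ 0.88408393,  0.46447335, -0.01364769, -0.04973779])}
scoop top 0.94 [236. 299.] [0.359 0.231 0.   ]
scoop top 0.62 [205. 260.] [0.473 0.325 0.   ]
scoop side 0.86 [292. 196.] [0.479 0.314 0.   ]
scoop side 0.55 [246. 215.] [0.35  0.223 0.   ]
scoop_pan top 0.95 [205. 260.] [0.47  0.322 0.014]
scoop_pan top 0.93 [239. 302.] [0.349 0.221 0.014]
scoop_pan side 0.78 [252. 207.] [0.367 0.239 0.014]
scoop_pan side 0.62 [292. 191.] [0.477 0.315 0.014]
scoop_pan side 0.58 [204. 398.] [ 0.307 -0.361  0.014]
riser top 0.69 [151. 264.] [0.464 0.483 0.   ]
riser top 0.
[... 1085 characters left out ...]
   ]
beaker side 0.98 [409. 439.] [ 0.622 -0.461  0.   ]
beaker side 0.68 [366. 248.] [0.643 0.032 0.   ]
pen top 0.56 [365. 300.] [ 0.349 -0.142  0.   ]
pen top 0.34 [323. 203.] [ 0.64  -0.025  0.   ]
pen side 0.66 [240. 308.] [ 0.351 -0.14   0.   ]
pebble0 top 0.58 [321. 201.] [ 0.641 -0.018  0.014]
pebble0 top 0.5 [310. 209.] [0.62  0.014 0.014]
pebble0 top 0.47 [324. 211.] [ 0.611 -0.026  0.014]
pebble0 top 0.42 [310. 218.] [0.591 0.016 0.014]
pebble0 top 0.4 [322. 221.] [ 0.581 -0.021  0.014]
pebble0 top 0.37 [311. 201.] [0.642 0.011 0.014]
pebble0 side 0.6 [357. 248.] [0.619 0.018 0.014]
pebble0 side 0.44 [340. 248.] [0.579 0.022 0.014]
pebble0 side 0.44 [364. 248.] [0.636 0.016 0.014]
```

View pics/t0.png

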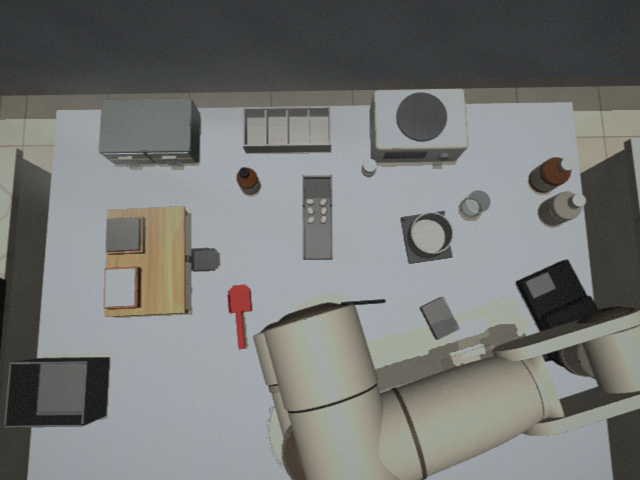

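View pics/s0.png

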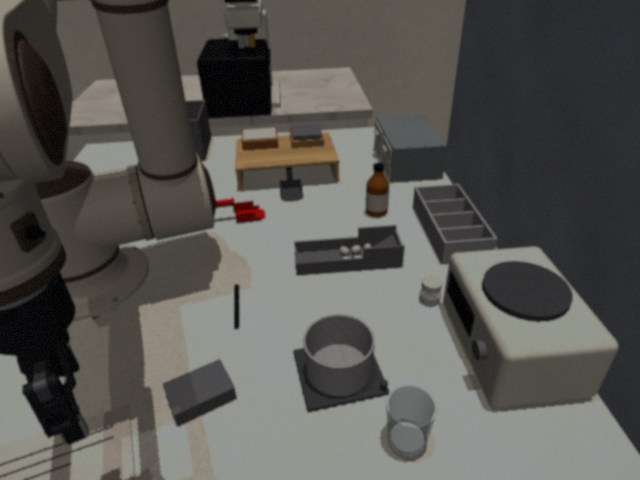

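```bash
python3 - <<'E'
import cv2,numpy as np
a=cv2.imread('pics/t0.png')[235:345,170:270];b=cv2.imread('pics/s0.png')[160:240,210:330]
c=cv2.imread('pics/t0.png')[170:270,285:345]
f=lambda i,s:cv2.resize(i,s,interpolation=cv2.INTER_CUBIC)
cv2.imwrite('pics/c0.png',np.hstack([f(a,(400,440)),f(c,(264,440))]))
E
```

```text
(no output)
```

View pics/c0.png

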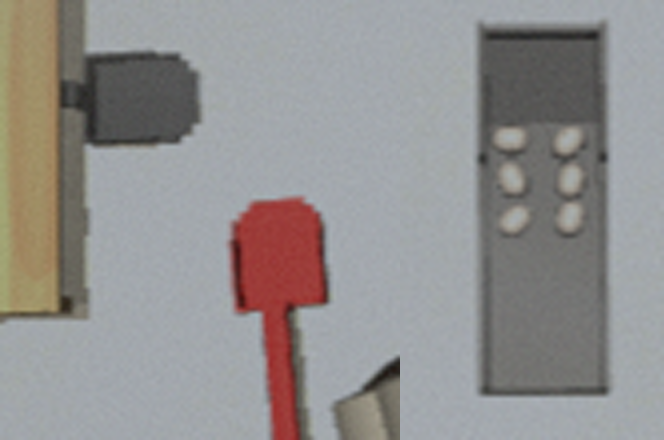

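Dark scoop at top (205,260), nose toward −y, handle under the riser: that is the one meant. The look-alike is the red scoop at (240,300), which I leave alone. Tub is at (318,218) with six pebbles near (317,210), jar at (428,237), and the pen at (365,301) lies on the bench.

```bash
python3 - <<'E'
from h import *
def P(u,v,z): return onz('top',[u/640,v/480],z).round(4)
print('pan rim back-top',P(192.5,248,.028),'back-bot',P(192.5,270.7,.028),'mid edge',P(209.5,248,.028),P(209.5,270.7,.028),'nose',P(219.7,256,.005),P(219.7,265,.005))
print('riser edge',P(185,208,.074),P(184.5,313,.074))
print('tub near',P(303.5,259,.02),P(332,259,.02),'far',P(303.3,176.5,.05),P(331.8,176.5,.05))
print('red',P(230,286,.02),P(250,286,.02),P(252,312,.02))
print('jar rim',[P(*p,.085) for p in((408,235),(452,235),(430,213),(430,257))])
s=arm.observe();print({k:np.round(s[k],3) for k in('t','tcp_pos','tcp_rot','grip_width')},arm.pinch_z)
print(rot(s['tcp_rot']).as_matrix().round(3))
E
```

```text
pan rim back-top [0.5047 0.3549 0.028 ] back-bot [0.4389 0.3529 0.028 ] mid edge [0.504  0.3056 0.028 ] [0.4382 0.3041 0.028 ] nose [0.4833 0.2802 0.005 ] [0.4568 0.2797 0.005 ]
riser edge [0.6128 0.3678 0.074 ] [0.3186 0.3597 0.074 ]
tub near [0.4694 0.0344 0.02  ] [ 0.4683 -0.0479  0.02  ] far [0.7076 0.0321 0.05  ] [ 0.7064 -0.0509  0.05  ]
red [0.3943 0.2459 0.02  ] [0.3936 0.1885 0.02  ] [0.3198 0.1821 0.02  ]
jar rim [array([ 0.5248, -0.2582,  0.085 ]), array([ 0.5231, -0.3801,  0.085 ]), array([ 0.5864, -0.3224,  0.085 ]), array([ 0.4625, -0.316 ,  0.085 ])]
{'t': np.float64(1.3), 'tcp_pos': array([ 0.229, -0.528,  0.231]), 'tcp_rot': array([-0.   ,  0.979,  0.203,  0.   ]), 'grip_width': np.float64(0.085)} 0.0187
[[ 0.918  0.397 -0.   ]
 [ 0.397 -0.918  0.   ]
 [ 0.    -0.    -1.   ]]
```

```bash
python3 -m jog '{"xyz":[[0,0,0],[0,0,0],[0,0,0],[0,0,0],[0,0,0],[0,0,0],[0,0,0]],"spin":[-9.5,-9.5,-9.5,-9.5,-9.5,-9.5,-9.6],"claw":[1,1,1,1,1,1,1]}' 60
python3 -m jog '{"xyz":[[52,15,0],[52,15,0],[52,15,0],[52,15,0],[52,15,0],[52,15,0],[52,15,0],[52,15,0]],"spin":[0,0,0,0,0,0,0,0],"claw":[1,1,1,1,1,1,1,1]}'
python3 -m jog '{"xyz":[[52,15,0],[52,15,0],[52,15,0],[52,15,0],[52,15,0],[52,15,0],[50,15,0],[0,0,30]],"spin":[0,0,0,0,0,0,0,0],"claw":[1,1,1,1,1,1,1,1]}'
```

```text
t: 2.17
tcp_pos: [0.2285, -0.5276, 0.2313]
tcp_rot: [-0.0, 0.705, 0.709, 0.0]
force: [0.0, 0.2, 0.1]
grip_width: 0.0854
gripper_force: 0.0
t: 3.18
tcp_pos: [0.3485, -0.1099, 0.2316]
tcp_rot: [0.0, 0.707, 0.707, 0.0]
force: [1.0, -0.8, 0.3]
grip_width: 0.0856
gripper_force: 0.0
t: 4.18
tcp_pos: [0.4542, 0.2536, 0.202]
tcp_rot: [0.0, 0.706, 0.708, 0.001]
force: [0.0, -1.0, -0.2]
grip_width: 0.0852
gripper_force: 0.0
```

```bash
python3 -m jog '{"xyz":[[30,9,30],[28,8,30],[0,0,30],[0,0,0]],"spin":[0,0,0,0],"claw":[1,1,1,1]}'
python3 - <<'E'
from h import *
save('side','s1'); save('top','t1')
a=cv2.imread('pics/s1.png')[100:250,210:360];b=cv2.imread('pics/t1.png')[190:340,130:280]
f=lambda i:cv2.resize(i,(400,400))
cv2.imwrite('pics/c1.png',np.hstack([f(a),f(b)]))
for c in('side','top'):
  for r in arm.place_of('scoop_pan',c)[:3]: print(c,round(r['score'],2),(np.array(r['xy'])*[640,480]).round(),onz(c,r['xy'],.014).round(3))
E
```

```text
t: 4.68
tcp_pos: [0.4692, 0.3082, 0.1095]
tcp_rot: [-0.001, 0.707, 0.707, -0.002]
force: [0.6, 0.4, 0.3]
grip_width: 0.0856
gripper_force: 0.0
side 0.6 [249. 210.] [0.359 0.226 0.014]
side 0.58 [290. 192.] [0.473 0.311 0.014]
top 0.64 [240. 299.] [0.357 0.219 0.014]
top 0.45 [206. 257.] [0.478 0.317 0.014]
top 0.34 [313. 219.] [0.587 0.005 0.014]
```

View pics/c1.png

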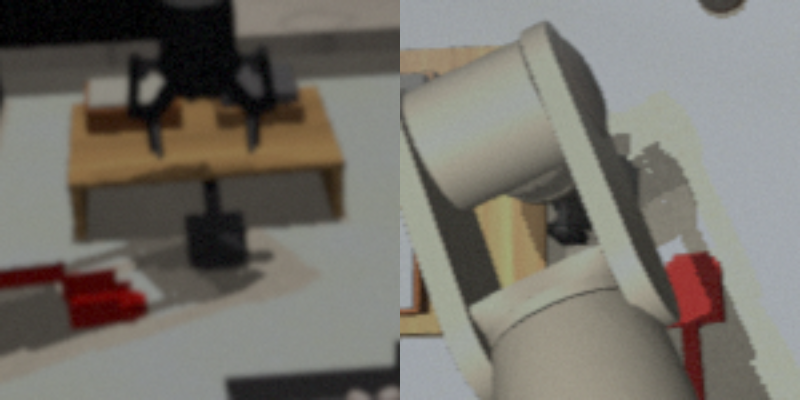

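The side view shows the open fingers (crop x 155–255) straddling the dark pan at crop (216,240). The red scoop is well clear, so I descend.

```bash
python3 -m jog '{"xyz":[[1,2,30],[0,0,30],[0,0,25],[0,0,12],[0,0,6],[0,0,0]],"spin":[0,0,0,0,0,0],"claw":[1,1,1,1,1,1]}'
python3 -m jog '{"xyz":[[0,0,0],[0,0,0],[0,0,0],[0,0,0],[0,0,0],[0,0,0]],"spin":[0,0,0,0,0,0],"claw":[0.6,0.6,0.6,0.6,0.6,0.6]}' 50
```

```text
t: 5.62
tcp_pos: [0.4726, 0.3096, 0.009]
tcp_rot: [0.0, 0.707, 0.707, 0.0]
force: [0.2, 0.9, -0.0]
grip_width: 0.0856
gripper_force: 0.0
t: 6.38
tcp_pos: [0.4726, 0.3097, 0.0095]
tcp_rot: [0.0, 0.707, 0.707, 0.001]
force: [-2.2, -1.4, 8.5]
grip_width: 0.0627
gripper_force: 53.0
```

```bash
python3 -m jog '{"xyz":[[0,0,-2],[0,0,-1],[-10,0,0],[-20,0,0],[-25,1,0],[-25,2,0],[-25,2,0],[-25,5,0]],"spin":[0,0,0,0,0,0,0,0],"claw":[0.6,0.6,0.6,0.6,0.6,0.6,0.6,0.6]}'
python3 -m jog '{"xyz":[[-20,5,0],[-10,5,0],[0,0,0],[0,0,0]],"spin":[0,0,0,0],"claw":[0.6,0.6,0.6,0.6]}'
python3 - <<'E'
from h import *
save('side','s2'); save('top','t2')
a=cv2.imread('pics/s2.png')[130:280,210:360];b=cv2.imread('pics/t2.png')[190:340,150:300]
f=lambda i:cv2.resize(i,(400,400))
cv2.imwrite('pics/c2.png',np.hstack([f(a),f(b)]))
E
```

```text
t: 7.38
tcp_pos: [0.4819, 0.1775, 0.0113]
tcp_rot: [-0.0, 0.707, 0.707, -0.0]
force: [-0.0, -0.8, -3.1]
grip_width: 0.0625
gripper_force: 54.8
t: 7.88
tcp_pos: [0.4921, 0.1498, 0.0113]
tcp_rot: [-0.0, 0.707, 0.707, -0.0]
force: [0.7, -0.2, -2.7]
grip_width: 0.062
gripper_force: 54.8
```

View pics/c2.png

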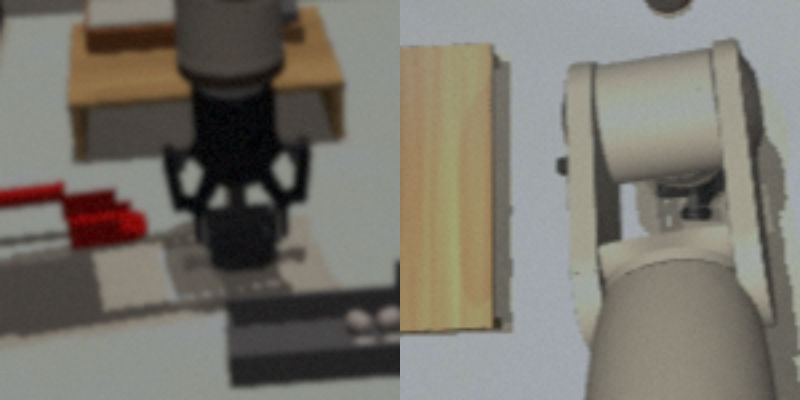

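```bash
python3 -m jog '{"xyz":[[0,0,1],[0,0,1],[0,0,1],[0,0,0]],"spin":[0,0,0,0],"claw":[0.6,0.6,0.6,0.6]}'
python3 -m jog '{"xyz":[[0,0,0],[0,0,0],[0,0,0],[0,0,-30],[0,0,-30],[0,0,-30],[48,0,0],[48,0,0]],"spin":[0,0,0,0,0,0,0,0],"claw":[0.9,0.9,0.9,0.9,0.9,0.8,0.6,0.6]}'
python3 -m jog '{"xyz":[[0,0,10],[0,0,0],[0,0,0]],"spin":[0,0,0],"claw":[0.6,0.6,0.6]}'
python3 - <<'E'
from h import *
save('side','s3'); save('top','t3')
a=cv2.imread('pics/s3.png')[130:280,210:360];b=cv2.imread('pics/t3.png')[190:340,150:300]
f=lambda i:cv2.resize(i,(400,400))
cv2.imwrite('pics/c3.png',np.hstack([f(a),f(b)]))
for n,z in(('scoop_pan',.014),('scoop_tail',.048),('scoop_grip',.048),('scoop',0)):
 for c in('side','top'):
  for r in arm.place_of(n,c)[:3]: print(n,c,round(r['score'],2),(np.array(r['xy'])*[640,480]).round(),onz(c,r['xy'],z).round(3))
E
```

```text
t: 8.48
tcp_pos: [0.4922, 0.1499, 0.0095]
tcp_rot: [-0.0, 0.707, 0.707, 0.0]
force: [-11.5, -0.6, 22.9]
grip_width: 0.0622
gripper_force: 57.4
t: 9.48
tcp_pos: [0.4925, 0.2465, 0.0988]
tcp_rot: [0.0, 0.707, 0.707, 0.0]
force: [0.9, -0.3, 0.7]
grip_width: 0.0511
gripper_force: 0.0
t: 9.85
tcp_pos: [0.4923, 0.2447, 0.0884]
tcp_rot: [-0.0, 0.707, 0.707, -0.0]
force: [0.1, -0.3, -0.2]
grip_width: 0.0513
gripper_force: 0.0
scoop_pan side 0.9 [300. 221.] [0.491 0.156 0.014]
scoop_pan side 0.63 [252. 209.] [0.367 0.229 0.014]
scoop_pan top 0.65 [260. 253.] [0.491 0.162 0.014]
scoop_tail side 0.95 [293. 178.] [0.484 0.331 0.048]
scoop_tail side 0.85 [196. 206.] [0.227 0.208 0.048]
scoop_grip side 0.85 [298. 189.] [0.494 0.264 0.048]
scoop_grip side 0.76 [215. 204.] [0.276 0.209 0.048]
scoop side 0.88 [298. 226.] [0.485 0.153 0.   ]
scoop side 0.61 [245. 213.] [0.347 0.235 0.   ]
scoop side 0.45 [240. 305.] [ 0.351 -0.129  0.   ]
scoop top 0.72 [257. 256.] [0.483 0.17  0.   ]
```

View pics/c3.png

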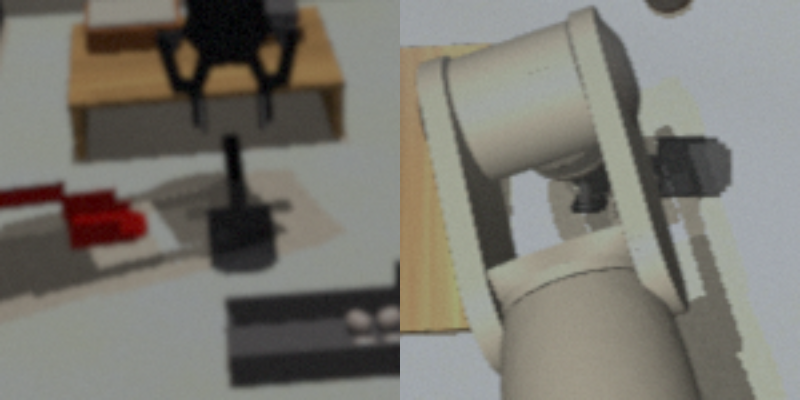

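```bash
python3 -m jog '{"xyz":[[0,0,25],[0,0,20],[0,0,10],[0,0,4],[0,0,0]],"spin":[0,0,0,0,0],"claw":[0.6,0.6,0.6,0.6,0.6]}'
python3 -m jog '{"xyz":[[0,0,0],[0,0,0],[0,0,0],[0,0,0],[0,0,0],[0,0,0]],"spin":[0,0,0,0,0,0],"claw":[0,0,0,0,0,0]}' 120
```

```text
t: 10.98
tcp_pos: [0.4924, 0.2456, 0.0297]
tcp_rot: [0.0, 0.707, 0.707, 0.0]
force: [0.3, 0.4, 0.1]
grip_width: 0.0511
gripper_force: 0.0
t: 11.72
tcp_pos: [0.4925, 0.2457, 0.0299]
tcp_rot: [0.0, 0.707, 0.707, 0.0]
force: [-1.1, 1.4, 5.8]
grip_width: 0.0163
gripper_force: 117.0
```

```bash
python3 -m jog '{"xyz":[[0,0,-5],[0,0,-20],[0,0,-40],[0,0,-35],[-20,-5,0],[-40,-10,0],[-50,-11,0],[-50,-11,0]],"spin":[0,0,0,0,0,0,0,0],"claw":[0,0,0,0,0,0,0,0]}'
python3 -m jog '{"xyz":[[-45,-10,0],[-30,-7,0],[-18,-3,0],[0,0,0],[0,0,0],[0,0,0],[0,0,0],[0,0,0]],"spin":[0,0,-5,-10,-10,-10,-10,-10],"claw":[0,0,0,0,0,0,0,0]}'
python3 -m jog '{"xyz":[[0,0,0],[0,0,0],[0,0,0],[0,0,0],[0,0,0],[0,0,0]],"spin":[-10,-10,-10,-5,0,0],"claw":[0,0,0,0,0,0]}'
python3 - <<'E'
from h import *
save('side','s4'); save('top','t4')
a=cv2.imread('pics/s4.png')[170:300,250:420];b=cv2.imread('pics/t4.png')[160:310,230:400]
f=lambda i:cv2.resize(i,(400,360))
cv2.imwrite('pics/c4.png',np.hstack([f(a),f(b)]))
s=arm.observe();print(s['joint_positions'])
E
```

```text
t: 12.72
tcp_pos: [0.4539, 0.0838, 0.1283]
tcp_rot: [-0.0, 0.707, 0.707, -0.001]
force: [0.6, -0.0, -1.2]
grip_width: 0.016
gripper_force: 117.4
t: 13.72
tcp_pos: [0.4344, -0.0078, 0.1283]
tcp_rot: [-0.001, 0.298, 0.955, -0.0]
force: [-0.8, 1.0, -2.2]
grip_width: 0.0157
gripper_force: 117.4
t: 14.48
tcp_pos: [0.4349, -0.0077, 0.1289]
tcp_rot: [-0.0, 0.001, 1.0, 0.0]
force: [0.2, 0.5, -1.9]
grip_width: 0.016
gripper_force: 117.4
[-1.94905683e-01 -8.54110822e-02  1.89123161e+00  7.12470653e-05
  1.33617730e+00 -1.76454322e+00]
```

View pics/c4.png

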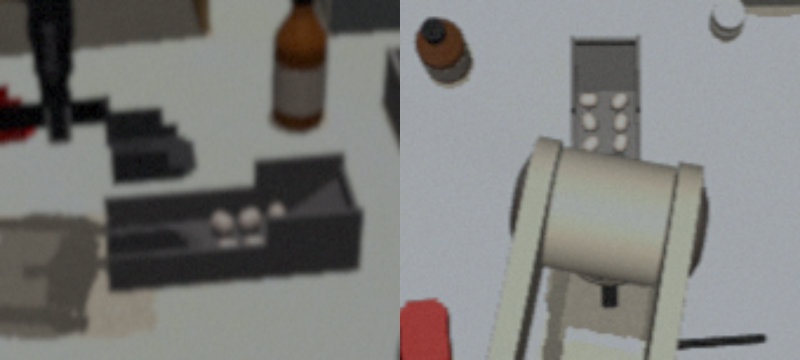

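```bash
python3 - <<'E'
from h import *
print('tail',onz('top',[318.8/640,283.7/480],.148+.008))
for P in [(.487,-.04,.0995),(.565,-.028,.1),(.565,.012,.1)]: 
  p=pix('side',P); print(P,p,(p-[250,170])/[.425,.361])
E
```

```text
tail [ 0.388083   -0.00824131  0.156     ]
(0.487, -0.04, 0.0995) [300.57163443 235.95082957] [118.992081   182.68927858]
(0.565, -0.028, 0.1) [336.42402368 229.90888027] [203.35064396 165.95257692]
(0.565, 0.012, 0.1) [334.25958756 220.00008676] [198.25785307 138.50439545]
```

```bash
python3 -m jog '{"xyz":[[0,0,20],[0,0,30],[0,0,25],[0,0,10],[0,0,4],[0,0,2],[0,0,0]],"spin":[0,0,0,0,0,0,0],"claw":[0,0,0,0,0,0,0]}'
```

```text
t: 15.45
tcp_pos: [0.4356, -0.0076, 0.0388]
tcp_rot: [0.0, -0.0, 1.0, -0.0]
force: [0.1, -1.0, -1.3]
grip_width: 0.0162
gripper_force: 117.4
```

```bash
python3 -m jog '{"xyz":[[0,0,2],[0,0,0]],"spin":[0,0],"claw":[0,0]}'
python3 -m jog '{"xyz":[[0,0,2],[0,0,0]],"spin":[0,0],"claw":[0,0]}'
```

```text
t: 15.7
tcp_pos: [0.4353, -0.0075, 0.0364]
tcp_rot: [0.0, -0.0, 1.0, 0.0]
force: [0.4, -0.3, -2.2]
grip_width: 0.0162
gripper_force: 117.4
t: 15.95
tcp_pos: [0.4356, -0.0075, 0.0348]
tcp_rot: [0.0, -0.0, 1.0, -0.0]
force: [-3.4, 1.3, 8.8]
grip_width: 0.0162
gripper_force: 119.2
```

```bash
python3 -m jog '{"xyz":[[-12,0,0],[-14,0,0],[-14,0,0],[-14,0,0],[-14,0,0],[-14,0,0],[-6,0,0],[0,0,0]],"spin":[0,0,0,0,0,0,0,0],"claw":[0,0,0,0,0,0,0,0]}'
python3 - <<'E'
from h import *
save('side','s5'); save('top','t5')
a=cv2.imread('pics/s5.png')[190:290,280:420];b=cv2.imread('pics/t5.png')[160:260,260:400]
f=lambda i:cv2.resize(i,(400,286))
cv2.imwrite('pics/c5.png',np.vstack([f(a),f(b)]))
for c in('side','top'):
  for r in arm.place_of('pebble0',c)[:8]: print(c,round(r['score'],2),(np.array(r['xy'])*[640,480]).round(),onz(c,r['xy'],.016).round(3))
E
```

```text
t: 16.95
tcp_pos: [0.5242, -0.0076, 0.0348]
tcp_rot: [0.001, -0.0, 1.0, -0.0]
force: [0.6, -0.7, 5.5]
grip_width: 0.0163
gripper_force: 118.6
side 0.49 [365. 246.] [0.637 0.019 0.016]
side 0.38 [372. 242.] [0.658 0.032 0.016]
top 0.58 [316. 191.] [ 0.673 -0.003  0.016]
```

View pics/c5.png

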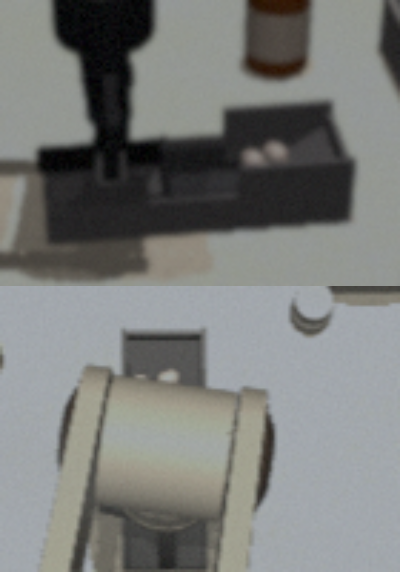

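The nose is at the ramp foot with two pebbles seen just ahead of it, at side (365,246) and (372,242). I continue up the ramp so they run into the pan.

```bash
python3 -m jog '{"xyz":[[-8,0,-4],[-8,0,-5.5],[-8,0,-5.5],[-8,0,-5.5],[-8,0,-5.5],[0,0,0]],"spin":[0,0,0,0,0,0],"claw":[0,0,0,0,0,0]}'
python3 - <<'E'
from h import *
save('side','s6'); save('top','t6')
a=cv2.imread('pics/s6.png')[190:290,280:420];b=cv2.imread('pics/t6.png')[160:260,260:400]
f=lambda i:cv2.resize(i,(400,286))
cv2.imwrite('pics/c6.png',np.vstack([f(a),f(b)]))
for c in('side','top'):
  for r in arm.place_of('pebble0',c)[:8]: print(c,round(r['score'],2),(np.array(r['xy'])*[640,480]).round(),onz(c,r['xy'],.03).round(3))
# whitish blobs
for n,roi in(('s6',(200,270,290,405)),('t6',(165,260,290,345))):
  im=cv2.imread(f'pics/{n}.png')[roi[0]:roi[1],roi[2]:roi[3]]
  m=(im.min(2)>95).astype('uint8');k,l,st,ce=cv2.connectedComponentsWithStats(m)
  print(n,[(st[i,4],(ce[i]+[roi[2],roi[0]]).round().tolist()) for i in range(1,k) if 4<st[i,4]<200])
E
```

```text
t: 17.9
tcp_pos: [0.5631, -0.0072, 0.0601]
tcp_rot: [-0.001, -0.0, 1.0, 0.0]
force: [-6.4, 0.2, -4.3]
grip_width: 0.0156
gripper_force: 117.6
side 0.62 [389. 234.] [0.699 0.044 0.03 ]
side 0.57 [384. 237.] [0.684 0.03  0.03 ]
side 0.53 [384. 239.] [0.683 0.023 0.03 ]
side 0.42 [390. 237.] [0.698 0.029 0.03 ]
side 0.36 [388. 246.] [ 0.687 -0.007  0.03 ]
s6 [(np.int32(135), [388.0, 238.0]), (np.int32(99), [292.0, 260.0])]
t6 [(np.int32(7), [334.0, 231.0])]
```

View pics/c6.png

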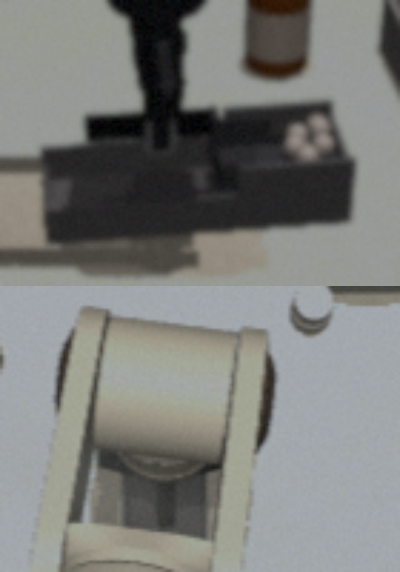

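Four pebbles sit on the nose against the ramp top (crop (310,137)). Lowering the grip while the nose bears on the ramp should pitch the nose up and roll them into the pan.

```bash
python3 -m jog '{"xyz":[[3,0,6],[2,0,7],[1,0,7],[1,0,7],[0,0,0]],"spin":[0,0,0,0,0],"claw":[0,0,0,0,0]}'
cat > look.py <<'E'
import sys
from h import *
n=sys.argv[1]
save('side','s'+n)
for r in arm.place_of('pebble0','side')[:8]: print(round(r['score'],2),(np.array(r['xy'])*[640,480]).round(),onz('side',r['xy'],.03).round(3))
roi=(200,270,290,405)
im=cv2.imread(f'pics/s{n}.png')[roi[0]:roi[1],roi[2]:roi[3]]
m=(im.min(2)>90).astype('uint8');k,l,st,ce=cv2.connectedComponentsWithStats(m)
print([(st[i].tolist(),(ce[i]+[roi[2],roi[0]]).round().tolist()) for i in range(1,k) if 4<st[i,4]<300])
E
python3 look.py 7
```

```text
t: 18.73
tcp_pos: [0.5557, -0.0074, 0.0328]
tcp_rot: [-0.001, -0.0, 1.0, 0.0]
force: [-10.2, -0.2, 3.5]
grip_width: 0.0158
gripper_force: 120.0
0.62 [382. 239.] [0.678 0.024 0.03 ]
0.52 [341. 376.] [ 0.532 -0.356  0.03 ]
0.49 [393. 236.] [0.706 0.033 0.03 ]
0.49 [204. 400.] [ 0.311 -0.377  0.03 ]
0.44 [389. 246.] [ 0.688 -0.004  0.03 ]
0.38 [371. 240.] [0.651 0.022 0.03 ]
[([98, 31, 7, 6, 32], [391.0, 234.0]), ([91, 35, 12, 11, 61], [387.0, 241.0]), ([78, 39, 7, 6, 36], [371.0, 242.0]), ([0, 50, 6, 20, 100], [292.0, 260.0])]
```

```bash
python3 -m jog '{"xyz":[[2,0,6],[1,0,5],[0,0,0],[-9,0,-6],[9,0,5],[-9,0,-6],[0,0,0]],"spin":[0,0,0,0,0,0,0],"claw":[0,0,0,0,0,0,0]}'
python3 look.py 8
```

```text
t: 19.7
tcp_pos: [0.5626, -0.0075, 0.0297]
tcp_rot: [0.0, -0.0, 1.0, 0.0]
force: [-6.1, 0.7, 5.4]
grip_width: 0.0158
gripper_force: 120.8
0.39 [368. 240.] [0.645 0.025 0.03 ]
0.38 [373. 242.] [0.656 0.016 0.03 ]
0.38 [385. 236.] [0.689 0.036 0.03 ]
[([96, 33, 7, 5, 28], [389.0, 235.0]), ([84, 36, 7, 8, 40], [377.0, 239.0]), ([76, 38, 6, 5, 22], [368.0, 240.0]), ([0, 50, 5, 20, 99], [292.0, 260.0])]
```

```bash
python3 -m jog '{"xyz":[[4,0,-5],[6,0,-6],[8,0,-6],[8,0,-10],[6,0,-15],[0,0,-15],[0,0,-10],[0,0,0]],"spin":[0,0,0,0,0,0,0,0],"claw":[0,0,0,0,0,0,0,0]}'
python3 look.py 9; python3 - <<'E'
import cv2,numpy as np
a=cv2.imread('pics/s9.png')[170:280,270:420]
cv2.imwrite('pics/c9.png',cv2.resize(a,(750,550),interpolation=cv2.INTER_CUBIC))
E
```

```text
t: 20.8
tcp_pos: [0.5309, -0.0075, 0.0972]
tcp_rot: [0.001, -0.0, 1.0, -0.0]
force: [0.4, -1.4, -3.3]
grip_width: 0.0162
gripper_force: 119.3
0.65 [363. 219.] [0.648 0.118 0.03 ]
0.56 [336. 356.] [ 0.53  -0.314  0.03 ]
0.5 [331. 254.] [ 0.554 -0.019  0.03 ]
0.37 [347. 223.] [0.607 0.105 0.03 ]
[([71, 13, 8, 7, 40], [364.0, 216.0]), ([57, 21, 5, 7, 29], [349.0, 224.0]), ([0, 51, 2, 9, 16], [290.0, 255.0])]
```

View pics/c9.png

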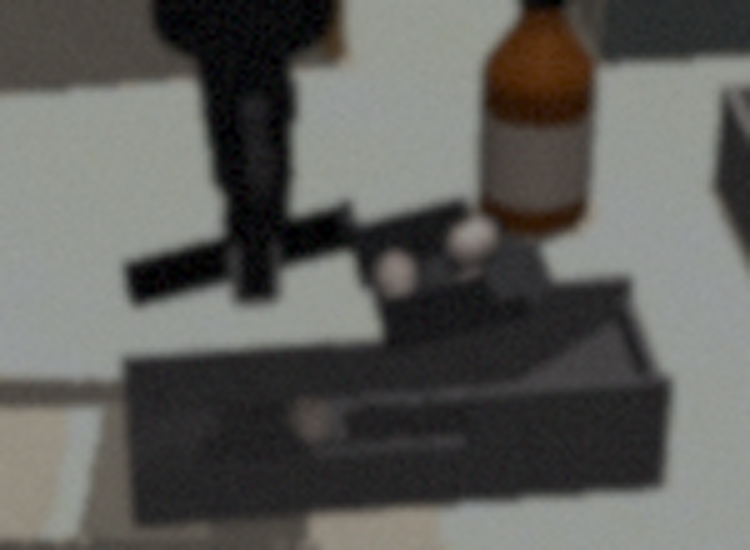

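Two pebbles are visible in the nose-up pan (crop (395,272) and (470,237)) and one is left in the tub at (317,420). The rest are hidden behind walls, so I swing the pan to −y, where the top camera can see it.

```bash
python3 -m jog '{"xyz":[[0,0,-10],[0,0,-20],[0,0,-20],[0,0,-10],[0,0,0],[0,0,0],[0,0,0],[0,0,0]],"spin":[0,0,0,0,4,8,10,10],"claw":[0,0,0,0,0,0,0,0]}'
python3 -m jog '{"xyz":[[0,0,0],[0,0,0],[0,0,0],[0,0,0],[0,0,0],[0,0,0],[0,0,0],[0,0,0]],"spin":[10,10,10,10,9,6,3,0],"claw":[0,0,0,0,0,0,0,0]}'
cat > cnt.py <<'E'
import sys
from h import *
n=sys.argv[1]
for c,roi in(('top',(165,330,290,400)),('side',(160,330,290,420))):
  save(c,c+n)
  print(c,[(round(r['score'],2),(np.array(r['xy'])*[640,480]).round().tolist()) for r in arm.place_of('pebble0',c)[:9]])
  im=cv2.imread(f'pics/{c}{n}.png')[roi[0]:roi[1],roi[2]:roi[3]].astype(int)
  m=((im.min(2)>95)&(im[:,:,2]-im[:,:,0]>4)).astype('uint8');k,l,st,ce=cv2.connectedComponentsWithStats(m)
  print([(int(st[i,4]),(ce[i]+[roi[2],roi[0]]).round().tolist()) for i in range(1,k) if 6<st[i,4]<150])
E
python3 cnt.py 10
python3 - <<'E'
from h import *
from time import sleep
f=[]
for i in range(10): arm.camera('side'); f.append(arm.observe()['force'][2])
print(np.mean(f),np.std(f))
E
```

```text
t: 21.9
tcp_pos: [0.5302, -0.0074, 0.156]
tcp_rot: [-0.0, 0.278, 0.961, 0.0]
force: [-0.1, -0.6, -2.9]
grip_width: 0.0157
gripper_force: 119.3
t: 22.9
tcp_pos: [0.5303, -0.0074, 0.1561]
tcp_rot: [-0.0, 0.707, 0.707, -0.0]
force: [0.6, 0.9, -2.9]
grip_width: 0.0156
gripper_force: 119.4
top [(0.58, [356.0, 223.0]), (0.46, [353.0, 237.0])]
[(37, [388.0, 165.0]), (7, [367.0, 173.0]), (20, [357.0, 222.0]), (11, [334.0, 233.0]), (11, [334.0, 239.0])]
side [(0.73, [202.0, 399.0]), (0.66, [427.0, 299.0]), (0.64, [330.0, 255.0]), (0.57, [326.0, 221.0]), (0.55, [316.0, 222.0]), (0.55, [289.0, 173.0]), (0.48, [313.0, 227.0]), (0.43, [330.0, 229.0])]
[(12, [390.0, 186.0]), (23, [412.0, 189.0]), (12, [295.0, 187.0]), (39, [402.0, 188.0]), (18, [332.0, 204.0]), (16, [365.0, 211.0]), (27, [387.0, 214.0]), (9, [374.0, 218.0]), (11, [418.0, 220.0]), (41, [313.0, 227.0]), (38, [334.0, 226.0]), (10, [355.0, 228.0]), (12, [344.0, 234.0]), (12, [352.0, 234.0]), (92, [307.0, 295.0]), (7, [365.0, 290.0]), (7, [296.0, 295.0]), (8, [307.0, 304.0]), (30, [362.0, 319.0]), (7, [389.0, 322.0]), (9, [372.0, 324.0]), (16, [384.0, 327.0])]
-2.794867619678492 0.20809978407403337
```

Evidence: the side network reports four pebbles in the pan near (313–330, 221–229), and the wrist weight of −2.8 N fits four or five. One is in the tub at (330,255). That is enough, so I go to the jar.

```bash
python3 -m jog '{"xyz":[[-15,0,-4],[-30,-1,-6],[-40,-1,0],[-40,-1,0],[-40,-1,0],[-35,-1,0],[-25,-1,0],[-12,0,0]],"spin":[0,0,0,0,0,0,0,0],"claw":[0,0,0,0,0,0,0,0]}'
python3 -m jog '{"xyz":[[-5,0,0],[0,0,0],[0,0,0]],"spin":[0,0,0],"claw":[0,0,0]}'
cat > pan.py <<'E'
import sys
from h import *
save('side','side'+sys.argv[1])
for n in('scoop_pan','scoop_tail','pebble0'):
  print(n,[(round(r['score'],2),(np.array(r['xy'])*[640,480]).round().tolist()) for r in arm.place_of(n,'side')[:7]])
t=arm.observe()['tcp_pos'];g=np.array(t)+[0,0,.019]
for th in(15,0,-20,-45,-63):
  a=np.radians(th);f=lambda x,z:g+[0,-(x*np.cos(a)-z*np.sin(a)),x*np.sin(a)+z*np.cos(a)]
  print(th,'pan',pix('side',f(.091,-.034)).round(),'tail',pix('side',f(-.05,0)).round())
E
python3 pan.py 11
```

```text
t: 24.6
tcp_pos: [0.524, -0.2462, 0.1663]
tcp_rot: [-0.0, 0.707, 0.707, -0.0]
force: [1.0, 0.8, -2.7]
grip_width: 0.0154
gripper_force: 119.4
t: 24.98
tcp_pos: [0.5245, -0.2488, 0.1664]
tcp_rot: [-0.0, 0.707, 0.708, 0.0]
force: [-0.0, -0.2, -2.9]
grip_width: 0.0157
gripper_force: 119.3
scoop_pan [(0.87, [252.0, 212.0]), (0.74, [336.0, 308.0])]
scoop_tail [(0.96, [323.0, 245.0]), (0.92, [194.0, 207.0]), (0.57, [337.0, 299.0])]
pebble0 [(0.71, [324.0, 299.0]), (0.71, [331.0, 306.0]), (0.64, [340.0, 298.0]), (0.47, [343.0, 304.0])]
15 pan [335. 307.] tail [325. 252.]
0 pan [334. 316.] tail [325. 245.]
-20 pan [333. 322.] tail [325. 238.]
-45 pan [331. 318.] tail [325. 233.]
-63 pan [329. 310.] tail [326. 232.]
```

```bash
python3 -m jog '{"xyz":[[0,0,0],[0,0,0],[0,0,0],[0,0,0]],"spin":[0,0,0,0],"claw":[0,0,0,0]}' 20
python3 pan.py 12 | head -3
```

```text
t: 25.68
tcp_pos: [0.5244, -0.2495, 0.1663]
tcp_rot: [-0.0, 0.707, 0.707, 0.0]
force: [-0.6, 0.7, -2.5]
grip_width: 0.0156
gripper_force: 119.4
scoop_pan [(0.95, [335.0, 309.0]), (0.87, [250.0, 209.0]), (0.5, [407.0, 441.0])]
scoop_tail [(0.82, [323.0, 250.0]), (0.66, [342.0, 374.0]), (0.58, [193.0, 207.0])]
pebble0 [(0.64, [338.0, 298.0]), (0.6, [329.0, 306.0]), (0.57, [324.0, 297.0]), (0.47, [344.0, 307.0])]
```

```bash
python3 -m jog '{"xyz":[[0,0,0],[0,0,0]],"spin":[0,0],"claw":[0.17,0.17]}' 20
python3 -m jog '{"xyz":[[0,0,0],[0,0,0]],"spin":[0,0],"claw":[0.19,0.19]}' 20
python3 pan.py 13 | head -3
```

```text
t: 26.12
tcp_pos: [0.5244, -0.2495, 0.1663]
tcp_rot: [-0.0, 0.707, 0.707, -0.0]
force: [0.7, 0.4, -2.5]
grip_width: 0.0158
gripper_force: 119.3
t: 26.38
tcp_pos: [0.5244, -0.2495, 0.1663]
tcp_rot: [-0.0, 0.707, 0.707, 0.0]
force: [-0.9, 0.7, -2.7]
grip_width: 0.0163
gripper_force: 82.5
scoop_pan [(0.96, [338.0, 309.0]), (0.56, [249.0, 209.0])]
scoop_tail [(0.97, [323.0, 249.0]), (0.6, [194.0, 207.0])]
pebble0 [(0.54, [324.0, 300.0]), (0.51, [342.0, 305.0]), (0.51, [289.0, 175.0]), (0.42, [331.0, 304.0]), (0.41, [339.0, 298.0])]
```

```bash
for i in 1; do python3 -m jog '{"xyz":[[0,0,0],[0,0,0]],"spin":[0,0],"claw":[0.2,0.2]}' 20; python3 -m jog '{"xyz":[[0,0,0],[0,0,0]],"spin":[0,0],"claw":[0.204,0.204]}' 20; done
python3 pan.py 14 | head -3
```

```text
t: 26.82
tcp_pos: [0.5244, -0.2495, 0.1663]
tcp_rot: [-0.0, 0.707, 0.707, 0.0]
force: [-0.0, -0.4, -3.4]
grip_width: 0.0172
gripper_force: 43.0
t: 27.08
tcp_pos: [0.5244, -0.2495, 0.1663]
tcp_rot: [-0.0, 0.707, 0.707, 0.0]
force: [-0.1, 0.2, -1.9]
grip_width: 0.0177
gripper_force: 27.0
scoop_pan [(0.98, [336.0, 307.0]), (0.7, [288.0, 171.0]), (0.63, [252.0, 208.0])]
scoop_tail [(0.88, [322.0, 245.0]), (0.78, [194.0, 207.0])]
pebble0 [(0.54, [323.0, 299.0]), (0.54, [329.0, 305.0]), (0.48, [343.0, 306.0]), (0.46, [336.0, 299.0]), (0.18, [341.0, 260.0])]
```

```bash
python3 -m jog '{"xyz":[[0,0,0],[0,0,0]],"spin":[0,0],"claw":[0.206,0.206]}' 20|tail -2; python3 pan.py 15 | head -2;  python3 -m jog '{"xyz":[[0,0,0],[0,0,0]],"spin":[0,0],"claw":[0.2075,0.2075]}' 20|tail -2
python3 pan.py 15 | head -3
```

```text
grip_width: 0.0177
gripper_force: 18.8
scoop_pan [(0.98, [336.0, 310.0]), (0.9, [251.0, 210.0])]
scoop_tail [(0.68, [194.0, 209.0]), (0.56, [322.0, 246.0])]
grip_width: 0.0175
gripper_force: 12.8
scoop_pan [(0.84, [250.0, 210.0]), (0.69, [332.0, 319.0]), (0.61, [323.0, 229.0])]
scoop_tail [(0.84, [194.0, 207.0]), (0.67, [324.0, 232.0])]
pebble0 [(0.7, [341.0, 314.0]), (0.67, [322.0, 309.0]), (0.62, [326.0, 320.0]), (0.56, [341.0, 263.0]), (0.53, [342.0, 323.0])]
```

```bash
python3 -m jog '{"xyz":[[0,0,0],[0,0,0]],"spin":[0,0],"claw":[0.2075,0.2075]}' 20|tail -2
python3 pan.py 16
```

```text
grip_width: 0.018
gripper_force: 13.4
scoop_pan [(0.82, [334.0, 317.0]), (0.75, [253.0, 211.0])]
scoop_tail [(0.89, [322.0, 227.0]), (0.61, [193.0, 206.0]), (0.52, [426.0, 301.0])]
pebble0 []
15 pan [335. 307.] tail [325. 252.]
0 pan [334. 316.] tail [325. 245.]
-20 pan [333. 322.] tail [325. 238.]
-45 pan [331. 319.] tail [325. 233.]
-63 pan [329. 310.] tail [326. 233.]
```

```bash
python3 -m jog '{"xyz":[[0,0,0],[0,0,0],[0,0,0],[0,0,0],[0,0,-15],[0,0,-15],[0,0,-15],[0,0,0]],"spin":[0,0,0,0,0,0,0,0],"claw":[0.2075,0.2075,0.18,0.18,0.18,0.18,0.18,0.18]}' 90
python3 pan.py 17 
python3 - <<'E'
from h import *
f=[]
for i in range(8): arm.camera('top'); f.append(arm.observe()['force'][2])
print(np.mean(f))
print([(round(r['score'],2),(np.array(r['xy'])*[640,480]).round().tolist()) for r in arm.place_of('pebble0','top')[:9]])
E
```

```text
t: 29.62
tcp_pos: [0.5249, -0.2497, 0.213]
tcp_rot: [0.001, 0.707, 0.707, 0.0]
force: [-0.8, -0.6, -1.4]
grip_width: 0.0168
gripper_force: 68.3
scoop_pan [(0.71, [252.0, 210.0])]
scoop_tail [(0.62, [194.0, 206.0])]
pebble0 []
15 pan [334. 284.] tail [324. 231.]
0 pan [334. 295.] tail [324. 224.]
-20 pan [333. 301.] tail [324. 216.]
-45 pan [331. 299.] tail [324. 210.]
-63 pan [329. 291.] tail [325. 209.]
-1.8363340446335474
[(0.72, [423.0, 236.0]), (0.49, [317.0, 231.0]), (0.41, [433.0, 233.0]), (0.39, [431.0, 247.0]), (0.36, [435.0, 242.0])]
```

The scoop is empty (wrist −1.8 N). The top view shows four pebbles in the jar, at (423,236), (433,233), (431,247) and (435,242), and one in the tub at (317,231). Now I lay the scoop down, dragging it backward as it lowers so it pivots flat.

```bash
python3 -m jog '{"xyz":[[0,0,-15],[0,0,-20],[15,10,0],[25,20,0],[25,20,0],[20,15,0],[15,10,0],[0,0,0]],"spin":[0,0,0,0,0,0,-5,-10],"claw":[0.18,0.18,0.18,0.18,0.18,0.18,0.18,0.18]}'
python3 -m jog '{"xyz":[[0,0,0],[0,0,0],[0,0,0],[0,0,0],[0,0,0],[0,0,0],[0,0,0],[0,0,0]],"spin":[-10,-10,-10,-10,-10,-10,-10,-5],"claw":[0.18,0.18,0.18,0.18,0.18,0.18,0.18,0.18]}'
python3 - <<'E'
from h import *
im=save('side','side18');save('top','top18')
for n in('scoop_pan','scoop_tail'):
  print(n,[(round(r['score'],2),(np.array(r['xy'])*[640,480]).round().tolist()) for r in arm.place_of(n,'side')[:4]])
print([(round(r['score'],2),(np.array(r['xy'])*[640,480]).round().tolist()) for r in arm.place_of('pebble0','top')[:9]])
s=arm.observe();print(s['tcp_pos'],s['joint_positions'])
g=np.array(s['tcp_pos'])+[0,0,.019]
for th in(-30,-45,-55,-63,-75):
  a=np.radians(th);f=lambda x,z:g+[x*np.cos(a)-z*np.sin(a)*1,0,x*np.sin(a)+z*np.cos(a)]
  print(th,'pan',pix('side',f(.091,-.034)).round(),'tail',pix('side',f(-.05,0)).round(),'nose',pix('side',f(.130,-.048)).round())
E
```

```text
t: 31.28
tcp_pos: [0.6002, -0.1473, 0.2458]
tcp_rot: [-0.0, 0.606, 0.795, 0.0]
force: [-0.6, -0.6, -1.5]
grip_width: 0.0166
gripper_force: 68.2
t: 32.28
tcp_pos: [0.5997, -0.1484, 0.246]
tcp_rot: [-0.0, -0.003, 1.0, 0.0]
force: [0.4, -0.2, -1.8]
grip_width: 0.0169
gripper_force: 68.2
scoop_pan [(0.78, [251.0, 208.0]), (0.59, [386.0, 229.0]), (0.48, [328.0, 252.0])]
scoop_tail [(0.81, [336.0, 171.0]), (0.55, [194.0, 208.0])]
[(0.59, [314.0, 229.0]), (0.55, [437.0, 228.0]), (0.53, [433.0, 235.0]), (0.5, [439.0, 242.0]), (0.43, [428.0, 246.0]), (0.4, [326.0, 220.0])]
[ 0.59952874 -0.14897163  0.24615539] [-3.68275166e-01  2.36023891e-01  1.30639299e+00  1.59377758e-04
  1.59941716e+00 -1.93761918e+00]
-30 pan [396. 221.] tail [339. 177.] nose [409. 235.]
-45 pan [384. 228.] tail [344. 171.] nose [392. 244.]
-55 pan [375. 232.] tail [347. 168.] nose [380. 249.]
-63 pan [368. 233.] tail [351. 165.] nose [370. 251.]
-75 pan [357. 234.] tail [357. 163.] nose [355. 252.]
```

All six are accounted for: four in the jar, and two in the tub at (314,229) and (326,220). The scoop hangs at about −43°.

```bash
python3 -m jog '{"xyz":[[0,0,25],[0,0,40],[0,0,40],[0,0,20],[0,0,0]],"spin":[0,0,0,0,0],"claw":[0.18,0.18,0.18,0.2,0.203]}' 90
python3 -m jog '{"xyz":[[6,0,8],[6,0,8],[7,0,4],[12,0,7],[12,0,7],[11,0,8],[0,0,0]],"spin":[0,0,0,0,0,0,0],"claw":[0.203,0.203,0.203,0.203,0.203,0.203,0.203]}'
cat > tilt.py <<'E'
from h import *
import sys
save('side','side'+sys.argv[1])
for n in('scoop_pan','scoop_tail'):
  print(n,[(round(r['score'],2),(np.array(r['xy'])*[640,480]).round().tolist()) for r in arm.place_of(n,'side')[:4]])
s=arm.observe();g=np.array(s['tcp_pos'])+[0,0,.019]
for th in(0,-10,-20,-30,-45):
  a=np.radians(th);f=lambda x,z:g+[x*np.cos(a)-z*np.sin(a)*1,0,x*np.sin(a)+z*np.cos(a)]
  print(th,'pan',pix('side',f(.091,-.034)).round(),'tail',pix('side',f(-.05,0)).round(),'nosez',f(.13,-.048)[2].round(3))
E
python3 tilt.py 19
```

```text
t: 33.15
tcp_pos: [0.5988, -0.149, 0.1199]
tcp_rot: [-0.001, 0.0, 1.0, 0.001]
force: [-0.2, 0.2, -1.1]
grip_width: 0.0176
gripper_force: 31.1
t: 34.02
tcp_pos: [0.5442, -0.1494, 0.0788]
tcp_rot: [-0.001, 0.0, 1.0, 0.0]
force: [-0.7, -0.5, -1.1]
grip_width: 0.0174
gripper_force: 29.4
scoop_pan [(0.81, [366.0, 290.0]), (0.74, [250.0, 211.0])]
scoop_tail [(0.79, [194.0, 207.0]), (0.7, [303.0, 258.0])]
0 pan [380. 276.] tail [308. 268.] nosez 0.05
-10 pan [376. 282.] tail [308. 264.] nosez 0.028
-20 pan [371. 288.] tail [309. 261.] nosez 0.009
-30 pan [365. 292.] tail [311. 257.] nosez -0.008
-45 pan [354. 298.] tail [315. 253.] nosez -0.028
```

```bash
python3 -m jog '{"xyz":[[9,0,8],[9,0,9],[8,0,9],[8,0,9],[7,0,8],[3,0,5],[0,0,0]],"spin":[0,0,0,0,0,0,0],"claw":[0.203,0.203,0.203,0.203,0.203,0.203,0.203]}'
python3 tilt.py 20
```

```text
t: 35.05
tcp_pos: [0.5009, -0.1495, 0.031]
tcp_rot: [-0.0, -0.0, 1.0, 0.0]
force: [-1.4, 0.4, 0.6]
grip_width: 0.0173
gripper_force: 29.1
scoop_pan [(0.86, [252.0, 212.0]), (0.84, [356.0, 299.0])]
scoop_tail [(0.89, [194.0, 207.0]), (0.63, [284.0, 287.0])]
0 pan [357. 296.] tail [287. 289.] nosez 0.002
-10 pan [354. 302.] tail [287. 285.] nosez -0.02
-20 pan [349. 307.] tail [288. 282.] nosez -0.039
-30 pan [343. 312.] tail [290. 279.] nosez -0.056
-45 pan [333. 317.] tail [293. 274.] nosez -0.076
```

Nearly flat: press a little more, release, and rise. Then check from above.

```bash
python3 -m jog '{"xyz":[[0,0,1],[0,0,1],[0,0,0]],"spin":[0,0,0],"claw":[0.203,0.203,0.203]}'
python3 -m jog '{"xyz":[[0,0,0],[0,0,0],[0,0,0],[0,0,0],[0,0,-15],[0,0,-30],[0,0,-40],[0,0,-40]],"spin":[0,0,0,0,0,0,0,0],"claw":[0.4,0.4,0.4,0.4,0.4,0.4,0.4,0.4]}'
python3 -m jog '{"xyz":[[30,0,-30],[40,0,-30],[50,0,0],[40,0,0],[0,0,0]],"spin":[0,0,0,0,0],"claw":[0.4,0.4,0.4,0.4,0.4]}'
python3 - <<'E'
from h import *
save('top','topZ');save('side','sideZ')
for n,z in(('scoop_pan',.014),('scoop_tail',.048),('scoop_grip',.048),('pebble0',.03),('pen',0),('bottle',0),('specimen',0),('slidebox',0),('beaker',0)):
 for c in('side','top'):
  for r in arm.place_of(n,c)[:7]:
   if r['score']>.35: print(n,c,round(r['score'],2),(np.array(r['xy'])*[640,480]).round(),onz(c,r['xy'],z).round(3))
E
```

```text
t: 35.58
tcp_pos: [0.5015, -0.1496, 0.0298]
tcp_rot: [0.0, -0.0, 1.0, -0.0]
force: [-5.9, -0.2, 10.0]
grip_width: 0.0174
gripper_force: 30.6
t: 36.58
tcp_pos: [0.5013, -0.1494, 0.1567]
tcp_rot: [0.0, -0.0, 1.0, -0.0]
force: [-0.3, -0.9, -0.0]
grip_width: 0.0338
gripper_force: 0.0
t: 37.2
tcp_pos: [0.3399, -0.1495, 0.2158]
tcp_rot: [0.001, 0.001, 1.0, -0.001]
force: [-0.1, -0.3, -0.5]
grip_width: 0.0343
gripper_force: 0.0
scoop_pan side 0.91 [357. 297.] [ 0.592 -0.15   0.014]
scoop_pan side 0.68 [251. 209.] [0.366 0.229 0.014]
scoop_pan top 0.92 [241. 301.] [0.352 0.215 0.014]
scoop_pan top 0.61 [366. 217.] [ 0.591 -0.151  0.014]
scoop_tail side 0.93 [284. 288.] [ 0.444 -0.144  0.048]
scoop_tail top 0.95 [368. 264.] [ 0.449 -0.149  0.048]
scoop_tail top 0.57 [243. 348.] [0.223 0.202 0.048]
scoop_grip side 0.79 [214. 203.] [0.274 0.216 0.048]
scoop_grip side 0.74 [308. 285.] [ 0.494 -0.14   0.048]
scoop_grip side 0.46 [408. 437.] [ 0.611 -0.486  0.048]
scoop_grip top 0.73 [366. 247.] [ 0.498 -0.143  0.048]
scoop_grip top 0.64 [239. 331.] [0.267 0.215 0.048]
pebble0 side 0.61 [328. 253.
[... 294 characters left out ...]
p 0.45 [316. 231.] [ 0.551 -0.004  0.03 ]
pen side 0.77 [237. 306.] [ 0.346 -0.133  0.   ]
bottle side 0.6 [377. 213.] [0.7   0.189 0.   ]
bottle top 0.6 [366. 222.] [ 0.58 -0.15  0.  ]
bottle top 0.56 [252. 186.] [0.696 0.188 0.   ]
specimen side 0.8 [425. 297.] [ 0.734 -0.154  0.   ]
specimen top 0.63 [369. 173.] [ 0.731 -0.164  0.   ]
slidebox side 0.89 [206. 400.] [ 0.306 -0.353  0.   ]
slidebox top 0.7 [320. 221.] [ 0.585 -0.015  0.   ]
slidebox top 0.68 [436. 320.] [ 0.29  -0.343  0.   ]
beaker side 0.55 [407. 436.] [ 0.62  -0.456  0.   ]
beaker top 0.85 [464. 204.] [ 0.629 -0.446  0.   ]
beaker top 0.52 [251. 184.] [0.701 0.19  0.   ]
beaker top 0.52 [369. 173.] [ 0.731 -0.165  0.   ]
```

Both cameras place the pan and tail at the heights of a flat scoop. Four pebbles are in the jar, two in the tub, and the other things are where they were.

```bash
python3 -c "
from plant import arm
print(arm.close_job())"
```

```text
the job is handed in; nothing more can be done
None
```

The job is handed in at about 38 s on the robot's clock: four pebbles are in the jar, two are still in the tub, the scoop lies flat on the bench clear of the shelf, and the other things show no sign of having moved.

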